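Put the jar away in the bread bin with a locking lid stay

ROBOT

A 6-joint arm with a two-finger parallel gripper is mounted at the origin on the work surface. World frame = base frame: x ahead of the robot, y to its left, z up, the work surface at z = 0. Lengths are in m, angles in rad, forces in N, time in s.
With the tool pointing down it reaches from about 0.25 to 0.85 m from the base axis. Payload 12.5 kg.
Tool frame: the origin (TCP) lies midway between the tips of the shut fingers; the grasp point (between the pads) lies 19 mm behind it; z points along the fingers, y is the line along which they close (so a half turn about z gives the same grasp; the last joint's range is limited). The gripper opens to 93 mm and grips with 3 to 60 N. Pads are 15 mm wide; open, the fingers measure 128 mm over their backs; the gripper's body (75 mm by 188 mm) begins 65 mm behind the grasp point.
Start: joints at [-1.199, 0.351, 1.652, -0, 1.139, -0.085], TCP at [0.243, -0.494, 0.219] pointing down, gripper open.
Joint ranges: [-2.75, 2.75], [-0.79, 2.1], [0.01, 2.65], [-1.57, 4.71], [0.07, 3.14], [-2.87, 2.87]. Speed limits (rad/s): [2.22, 2.22, 2.79, 3.14, 3.14, 3.14].

INTERFACE

Orientations are given as a unit quaternion [x, y, z, w].
In Python, from station import move_pose, line_to, goto_joints, ungrasp, grasp, dwell, solve_ik, get_image, IKError, sign_off, current_time_s, current_qpos, current_qd, current_joint_torque, current_eef_pos, current_eef_rot, current_force, current_wrist_torque, current_opening, current_gripper_force gives the robot as it stands. Calls block until the motion is done:
- move_pose(position, orientation): joint-space move of the TCP to a pose.
- line_to(position, rot=None, max_speed=0.15, stop_force=None): straight line of the TCP; rot=None keeps the orientation; max_speed is the mean speed in m/s. With stop_force (N) it stops when the force on the tool has changed by that much, and returns True; else False.
- goto_joints(angles): joint-space move.
- ungrasp() and grasp(f_grip=None): open the fingers fully, or close them until they stop; f_grip is the grip in N (None keeps the last).
- dwell(seconds).
- solve_ik(position, orientation): joint angles nearest the present ones, or None.
- get_image(name): name is "side" or "top"; returns a dict with "frame" (480x640x3 uint8, red, green, blue), "K" (3x3 intrinsics, pixels), "dist_coeffs" ([k1, k2, p1, p2, k3] as OpenCV has them; the pictures are not rectified), "pose" (4x4, takes a point from camera to world coordinates). Camera axes: x right, y down, z forward; pixel columns grow to the right and rows downward; lengths in m; the calibration is good to about 2 mm. A picture is of the moment at which its call begins. There is no depth.
A pose or a line that the arm cannot do raises IKError and nothing moves.
- sign_off(): hands the job in; it is judged then, once.
Readings, each from a call of its own:
- current_time_s(): time.
- current_qpos(): joint angles.
- current_qd(): joint speeds.
- current_joint_torque(): joint torques, N m.
- current_eef_pos(): TCP position.
- current_eef_rot(): TCP orientation.
- current_force(): force on the tool from outside, world axes, zero at the start.
- current_wrist_torque(): the same for the moment, N m.
- current_opening(): finger opening in m.
- current_gripper_force(): force on a finger pad.
Only numpy, scipy, OpenCV 4.12 (cv2) and the standard library are available. Lean on these libraries where they do the work, as an engineer would, in place of code of your own. Each camera call takes 0.05 s, during which the arm holds its last target. There are 200 camera calls.

TASK

Raise the bread bin's lid by its bar handle, without straining the stay, until the folding stay on its side locks over centre, and let go so that the lid stands by itself. Set the white jar down upright on the floor of the bin. Then push the stay's elbow knob back through centre to unlock it, lower the lid gently until it is fully shut, and leave the mug, can and bowl alone.

Things in the scene. Friction and masses are not known exactly. Their poses are not given: they have to be found in the camera images.
- bin: Wooden bread bin fixed to the counter, 200 (x) by 300 (y) by 110 mm high, walls and floor 8 mm thick. Origin under its centre; z up; its own -x is the front (handle side), +x the hinge side, +y the side with the folding stay: two flat dark steel links of 93 mm just outside that wall, from a pivot on the wall to one on the lid's edge.
- bin_in (a point): Centre of the bin's inner floor (8 mm above the counter), axes as the bin's. Inside the bin is 184 by 284 mm, 102 mm deep; the jar (75 mm high) fits under the shut lid.
- lid (a joint): Lid angle, rad: 0 shut, grows as it rises. Wooden lid 200 by 300 by 12 mm, 0.6 to 0.9 kg. Stiff hinge (0.5 N m friction): let go above 1.05 rad the lid stays (also with the stay broken), lower it may fall and slam. The stay ends its travel at a top angle of 1.20 to 1.40 rad, different every time: there the pull rises sharply. 5 to 10 N more than lifts the lid is enough, 20 N more strains the stay.
- lid_handle (a point): Middle of the dark steel bar handle in front of the lid: 12 mm thick, 140 mm long, parallel to the bin's y, an arm at each end; 238 mm from the hinge, 38 mm beyond the lid's edge with free room for a finger between. It circles the hinge with the lid (axes too) and may turn in the fingers.
- lid_hinge (a point): Middle of the hinge axis, parallel to the bin's y, 100 mm behind the bin's centre, 110.5 mm above the counter. At lid angle a the handle lies from here, in the bin's axes, at x = -0.238 cos(a) + 0.006 sin(a), z = 0.238 sin(a) + 0.006 cos(a).
- elbow (a joint): Stay's elbow angle, rad: 0 folded with the lid shut, grows as it unfolds; 2.59 is dead straight (lid at its top angle), 2.81 the stop, over centre. A weak spring snaps it over centre once the lid is pulled taut at its top angle and eased. Above 2.70 is locked, below 2.25 well broken; between, the spring may snap it back.
- elbow_knob (a point): Middle of the dark round knob on the stay's elbow, 16 mm thick, 44 mm long, sticking out to the bin's +y. Locked, it stands about 42 mm above the hinge and 70 to 93 mm in front of it. To unlock push it to the bin's rear and down (0.87 x, -0.49 z): 2 to 3 N, 10 mm to centre and 10 to 20 mm more. The open lid overhangs: come from the front, tilted about 40 degrees.
- bush (a joint): Give of the stiff rubber bush (22 mm) that carries the stay's lower pivot, m, along the locked stay: 0 unloaded, positive when the stay is pulled, negative when it is pressed, 1 mm for 20 N in the stay. 3 mm either way strains it: about 20 N too much at the handle, or 9 mm beyond the lid's top angle.
- jar: White ceramic jar with a steel screw cap, 56 mm in diameter, 75 mm high, 0.2 to 0.35 kg, standing on the counter at the bin's -y side. Origin at the centre of its underside, z up.
- mug: White mug, 80 mm wide, 90 mm high: bystander on the counter at the stay's side. Origin under its centre.
- can: Tall tin can, 68 mm wide, 110 mm high: bystander on the counter behind the jar. Origin under its centre.
- bowl: Bowl, 120 mm wide, 50 mm high: bystander on the counter at the stay's side, in front of the mug. Origin under its centre.
Not all that is in view belongs to the job. Leave any pink look-alike of the jar alone.

How it is judged:
By the outcome, as a careful person would: the job done as asked, in the order asked, and still so for the second after the job is handed in, with the robot touching nothing.
It also fails if it takes over 72 s, if anything falls off the work surface, if the arm or the gripper's body presses on something with over 40 N, if the wrist force passes 120 N, or if a joint passes its speed limit or range.

## Working session

There is one attempt and no reset: what is moved stays moved. The work goes in short steps, each a Python script; the robot and the scene stay as the last script left them, time stands still between calls to the robot, and variables do not carry over. Pictures are saved under pics/ and viewed, at most 10 in all, crops included, and the job is handed in when it is done.

```bash
ls; mkdir -p pics
python3 - <<'E'
from station import *
import cv2,numpy as np
for n in("side","top"):
    d=get_image(n); cv2.imwrite(f"pics/{n}0.png",d["frame"][:,:,::-1]); np.savez(f"{n}0.npz",**d)
    print(n,np.round(d["K"],1).tolist(),np.round(d["dist_coeffs"],4),np.round(d["pose"],4).tolist())
print(current_time_s(),current_eef_rot(),current_eef_pos(),current_opening(),current_force())
E
```

```text
pics
side [[614.0, 0.0, 310.0], [0.0, 614.0, 241.0], [0.0, 0.0, 1.0]] [-0.0914  0.      0.      0.      0.    ] [[0.9938, -0.0809, 0.0764, 0.4122], [-0.1112, -0.7118, 0.6935, -1.0821], [-0.0017, -0.6977, -0.7164, 1.3021], [0.0, 0.0, 0.0, 1.0]]
top [[564.2, 0.0, 319.8], [0.0, 564.2, 238.9], [0.0, 0.0, 1.0]] [-0.1575  0.      0.      0.      0.    ] [[0.0043, -0.9927, 0.1209, 0.3387], [-0.9999, -0.0058, -0.012, 0.072], [0.0126, -0.1208, -0.9926, 1.5096], [0.0, 0.0, 0.0, 1.0]]
0.1 [ 9.74029601e-01  2.26420114e-01 -8.04330378e-05 -5.12097420e-04] [ 0.24250337 -0.49330722  0.2181628 ] 0.09304254381639508 [0.00218764 0.53568089 0.02603755]
```

View pics/side0.png

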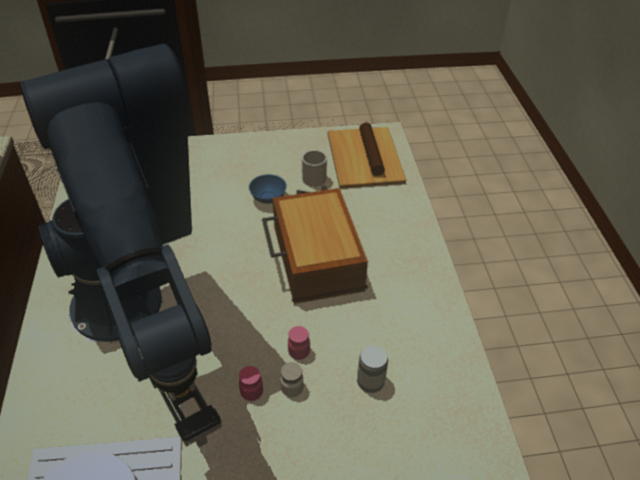

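View pics/top0.png

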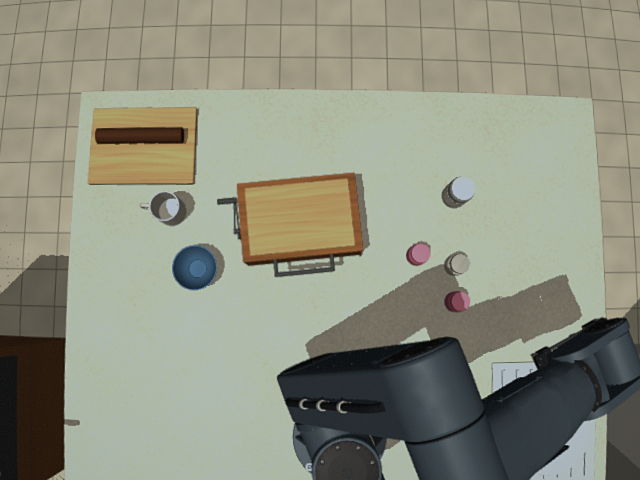

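Side: the bin is at about (320,245) with its handle at (270,237). The can is at (372,368). Jar candidates are grey-white at (291,379) and pink at (299,343) and (251,383). In the top view these are white (457,264) and pink (418,254), (457,301). The white one with the metal cap fits the description and the pink ones are look-alikes. I'll confirm it in an enlarged crop.

Run:
```python
import cv2,numpy as np
s=cv2.imread("pics/side0.png");t=cv2.imread("pics/top0.png")
def c(im,x,y,w,h): return cv2.resize(im[y:y+h,x:x+w],(400,300),interpolation=cv2.INTER_CUBIC)
# side jar 240-340/320-395 x4 ; top jar 400-500/220-295... x4 ; bins
m=np.vstack([np.hstack([c(s,230,325,100,75),c(t,400,235,100,75)]),np.hstack([c(s,245,180,160,120),c(t,210,165,160,120)])])
m=np.clip(m.astype(float)*1.5,0,255).astype(np.uint8)
cv2.imwrite("pics/crop1.png",m)
```

```text
(no output)
```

View pics/crop1.png

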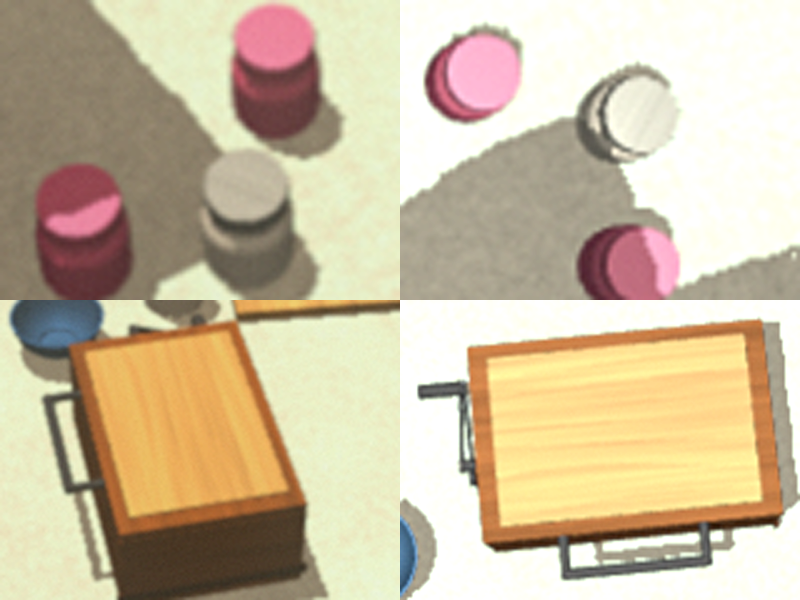

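The crop confirms the target: the white jar with the steel cap is in the middle, at (460,264) top and (291.5,371.5) side. The pink ones stay alone. It also shows the bar handle at the bin's front and the stay with its knob on the left (+y) side.

```bash
cat > h.py <<'E'
import numpy as np,cv2
from scipy.optimize import least_squares
from scipy.spatial.transform import Rotation as R
def cam(n):
    d=np.load(f"{n}0.npz"); return d["K"],d["dist_coeffs"],np.linalg.inv(d["pose"])
C={n:cam(n) for n in("side","top")}
def proj(n,P):
    K,D,T=C[n]; return cv2.projectPoints(np.atleast_2d(P).astype(float),cv2.Rodrigues(T[:3,:3])[0],T[:3,3],K,D)[0][:,0]
def tri(s,t):
    f=lambda p:np.r_[proj("side",p)[0]-s,proj("top",p)[0]-t]
    r=least_squares(f,[.4,-.2,.05]); return r.x,np.abs(r.fun).max()
def rot(z,y):  # tool z axis, closing axis
    z=np.array(z,float);z/=np.linalg.norm(z);y=np.array(y,float);y-=z*(y@z);y/=np.linalg.norm(y)
    return R.from_matrix(np.c_[np.cross(y,z),y,z]).as_quat()
E
cat > fit.py <<'E'
from h import *
from station import solve_ik
side=[(273,198),(339.8,188.8),(366.6,261.2),(292.2,272.8)]; top=[(237.2,183.8),(354.8,173.4),(362.8,252.2),(245.2,261)]
# top order: (hinge,+y),(hinge,-y),(front,-y),(front,+y); side: (front,+y),(hinge,+y),(hinge,-y),(front,-y)
ls=np.array([[-.1,.15],[.1,.15],[.1,-.15],[-.1,-.15]]); lt=np.array([[.1,.15],[.1,-.15],[-.1,-.15],[-.1,.15]])
def W(v,l): c,s=np.cos(v[2]),np.sin(v[2]); return np.c_[l@np.array([[c,s],[-s,c]])+v[:2],np.full(len(l),v[3])]
f=lambda v:np.r_[(proj("side",W(v,ls))-side).ravel(),(proj("top",W(v,lt))-top).ravel()]
r=least_squares(f,[.45,.05,.1,.12]); v=r.x; print("bin",v.round(4),r.fun.round(1))
B=dict(x=v[0],y=v[1],yaw=v[2]); c,s=np.cos(v[2]),np.sin(v[2]); Rb=np.array([[c,-s,0],[s,c,0],[0,0,1]])
for n,a,b in[("handle+",(263.4,220),(276,275)),("handle-",(272.2,256),(333.2,269)),("jar",(291.5,371.5),(460.2,264.2)),("pink1",(298.7,334.2),(420.7,253.5)),("pink2",(250,375.2),(460.5,301.2)),("can",(374,357),(462,188)),("mug",(314,157),(168,206)),("bowl",(268,184),(195,267))]:
    p,e=tri(a,b); print(n,p.round(4),"err",round(e,2),"in bin",(Rb.T@(p-[v[0],v[1],0])).round(4))
    if n=="jar": jar=p
np.savez("scene.npz",bin=v[:3],jar=jar)
# reach check
o=np.array([v[0],v[1],0]); H=o+Rb@[.1,0,.1105]
for th in(35,45,55):
    t=np.radians(th); z=Rb@[np.sin(t),0,-np.cos(t)]
    for sg in(1,-1):
        q=rot(z,sg*(Rb@[np.cos(t),0,np.sin(t)]))
        print(th,sg,[None if (k:=solve_ik(H+Rb@[-.238*np.cos(a)+.006*np.sin(a),0,.238*np.sin(a)+.006*np.cos(a)]+z*d,q)) is None else np.round(k,1).tolist() for a,d in((0,-.12),(0,.013),(.7,.013),(1.4,.013),(1.4,-.12))])
E
python3 fit.py
```

```text
bin [0.5627 0.1053 0.095  0.1234] [-0.9 -0.5 -0.2 -0.7  0.5  1.1 -0.9  1.6 -0.3 -0.9  0.8 -0.8  0.8 -0.9
 -2.5  1.1]
handle+ [0.4183 0.1629 0.1152] err 0.09 in bin [-0.1384  0.071   0.1152]
handle- [0.4336 0.0216 0.117 ] err 0.01 in bin [-0.1365 -0.0711  0.117 ]
jar [ 0.4519 -0.3086  0.0738] err 0.76 in bin [-0.1496 -0.4016  0.0738]
pink1 [ 0.479  -0.2054  0.0741] err 0.66 in bin [-0.1128 -0.3014  0.0741]
pink2 [ 0.356  -0.3076  0.0733] err 0.54 in bin [-0.245  -0.3915  0.0733]
can [ 0.6446 -0.3108  0.1045] err 0.2 in bin [ 0.0421 -0.422   0.1045]
mug [0.5927 0.4423 0.1045] err 0.24 in bin [0.0617 0.3326 0.1045]
bowl [0.4409 0.3761 0.0639] err 0.45 in bin [-0.0956  0.2811  0.0639]
35 1 [[0.1, -0.3, 2.5, -0.0, 0.3, 0.1], None, [0.1, -0.0, 2.1, -0.0, 0.4, 0.0], [0.1, 0.2, 1.7, -0.0, 0.6, 0.0], [0.1, -0.1, 1.7, -0.0, 0.9, 0.0]]
35 -1 [None, [0.1, 0.2, 2.4, 3.2, 0.1, -0.1], None, None, None]
45 1 [None, None, [0.1, -0.1, 2.2, -0.1, 0.2, 0.1], [0.1, 0.1, 1.8, -0.0, 0.4, 0.0], [0.1, -0.1, 1.9, -0.0, 0.6, 0.0]]
45 -1 [None, [0.1, 0.3, 2.5, 3.2, 0.4, -0.0], None, None, None]
55 1 [None, None, None, [0.1, 0.1, 2.0, -0.1, 0.1, 0.1], [0.1, -0.2, 2.1, -0.0, 0.3, 0.0]]
55 -1 [None, [0.1, 0.4, 2.6, 3.2, 0.8, -0.0], [0.1, -0.0, 2.4, 3.3, 0.1, -0.1], None, None]
```

```bash
cat >> h.py <<'E'
S=np.load("scene.npz"); bx,by,yaw=S["bin"]; jar=S["jar"]
Rb=R.from_euler("z",yaw).as_matrix(); O=np.array([bx,by,0]); Hg=O+Rb@[.1,0,.1105]
Bn=lambda p:O+Rb@np.array(p,float)          # bin frame -> world
def bar(a): return Hg+Rb@[-.238*np.cos(a)+.006*np.sin(a),0,.238*np.sin(a)+.006*np.cos(a)]
def ang(p): v=Rb.T@(np.array(p)-Hg); return np.arctan2(v[2],-v[0])-np.arctan2(.006,.238)
def tilt(deg): t=np.radians(deg); return Rb@[np.sin(t),0,-np.cos(t)], Rb@[np.cos(t),0,np.sin(t)]
zh,yh=tilt(28); qh=rot(zh,yh); D=.008
tcp=lambda a,d=D:bar(a)+zh*d
tang=lambda a:Rb@[np.sin(a),0,np.cos(a)]     # direction of opening
radial=lambda a:Rb@[-np.cos(a),0,np.sin(a)]  # away from hinge
E
python3 - <<'E'
from h import *
from station import *
k=lambda p,q:None if (r:=solve_ik(p,q)) is None else np.round(r,2).tolist()
for a,d in((0,-.1),(0,D),(.5,D),(1,D),(1.4,D),(1.4,-.1)): print("h",a,d,k(tcp(a,d),qh))
for deg in(15,20):
    t=np.radians(deg)
    for nm,l in(("x+y",[1,1]),("-x-y",[-1,-1])):
        u=np.array(l+[0])/2**.5; z=u*np.sin(t)-np.array([0,0,np.cos(t)]); y=np.array([1,-1,0])
        for sg in(1,-1): print("pick",deg,nm,sg,k(jar*[1,1,0]+[0,0,.048]+z*.019,rot(z,sg*y)))
    z,_=tilt(deg)
    for sg in(1,-1): print("place",deg,sg,k(Bn([-.02,0,.056])+z*.019,rot(z,sg*Rb[:,1])))
for th in(30,40,50):
    z,_=tilt(th)
    for sg in(1,-1): print("knob",th,sg,[k(Bn([.1-x,.178,.1525+dz])-z*.01,rot(z,sg*Rb[:,1])) for x,dz in((.13,.03),(.05,-.02))])
E
```

```text
h 0 -0.1 [0.11, -0.15, 2.35, -0.02, 0.45, 0.04]
h 0 0.008 [0.11, 0.19, 2.35, -0.07, 0.12, 0.08]
h 0.5 0.008 [0.11, -0.0, 2.17, -0.01, 0.49, 0.03]
h 1 0.008 [0.11, 0.05, 1.88, -0.01, 0.72, 0.02]
h 1.4 0.008 [0.1, 0.2, 1.63, -0.01, 0.82, 0.01]
h 1.4 -0.1 [0.11, 0.05, 1.58, -0.01, 1.02, 0.01]
pick 15 x+y 1 [-0.81, 0.62, 1.81, 0.39, 0.76, -0.31]
pick 15 x+y -1 [-0.81, 0.62, 1.81, 0.39, 0.76, 2.83]
pick 15 -x-y 1 [-0.56, 0.65, 1.75, -0.35, 0.83, 0.47]
pick 15 -x-y -1 [-0.56, 0.65, 1.75, -0.35, 0.83, -2.67]
place 15 1 [0.11, 0.54, 1.95, -0.01, 0.39, -1.55]
place 15 -1 [0.11, 0.54, 1.95, -0.01, 0.39, 1.59]
pick 20 x+y 1 [-0.85, 0.63, 1.82, 0.5, 0.79, -0.44]
pick 20 x+y -1 [-0.85, 0.63, 1.82, 0.5, 0.79, 2.7]
pick 20 -x-y 1 [-0.53, 0.67, 1.73, -0.44, 0.89, 0.56]
pick 20 -x-y -1 [-0.53, 0.67, 1.73, -0.44, 0.89, -2.58]
place 20 1 [0.11, 0.52, 2.0, -0.01, 0.26, -1.55]
place 20 -1 [0.11, 0.52, 2.0, -0.01, 0.26, 1.59]
knob 30 1 [[0.52, 0.27, 1.95, -0.46, 0.48, -0.79], [0.46, 0.46, 1.81, -0.45, 0.41, -0.83]]
knob 30 -1 [[0.52, 0.27, 1.95, -0.46, 0.48, 2.35], [0.46, 0.46, 1.81, -0.45, 0.41, 2.31]]
knob 40 1 [[0.56, 0.26, 2.05, -1.03, 0.34, -0.21], [0.49, 0.46, 1.92, -1.17, 0.27, -0.11]]
knob 40 -1 [None, None]
knob 50 1 [[0.6, 0.29, 2.15, 4.47, 0.39, 0.6], [0.51, 0.48, 2.01, 4.22, 0.36, 0.8]]
knob 50 -1 [[0.6, 0.29, 2.15, 4.47, 0.39, -2.54], [0.51, 0.48, 2.01, 4.22, 0.36, -2.34]]
```

Run:
```python
from h import *
from station import *
move_pose(tcp(0,-.09),qh); print(current_time_s(),current_eef_pos()-tcp(0,-.09),current_force())
print(line_to(tcp(0),max_speed=.08,stop_force=8)); print(current_force(),current_time_s())
grasp(15); F=current_force()
print(current_opening(),F,"bin",Rb.T@F,current_eef_pos()-tcp(0),current_time_s())
for n in("side",):
    cv2.imwrite("pics/grip.png",cv2.resize(get_image(n)["frame"][150:330,180:420,::-1],(800,600)))
```

```text
2.2417 [ 0.00042705 -0.00034925  0.00014915] [-0.46567192  0.43417163 -0.36739176]
False
[ 0.46019814 -0.28548635 -0.86648218] 3.6167
0.011275604916971008 [4.99856418 0.05049652 0.17156078] bin [ 4.98081695 -0.42385883  0.17156078] [7.30568155e-04 6.99199047e-05 4.09634117e-04] 4.85
```

View pics/grip.png

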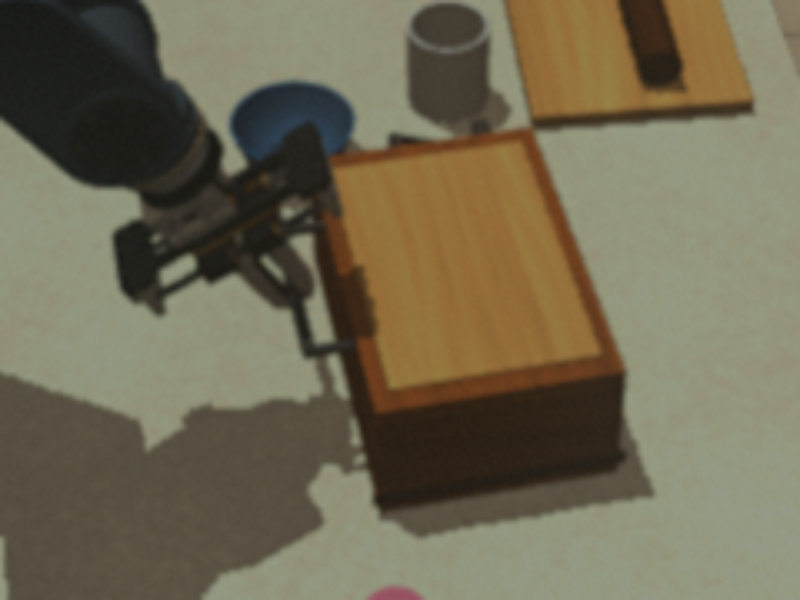

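The jaws hold the bar mid-handle (opening 11.3 mm, near pixel (300,285) in the crop), with only 5 N of bias. I'll lift along the arc.

Run:
```python
from h import *
from station import *
off=np.zeros(3)
for a in np.arange(.1,1.11,.1):
    hit=line_to(tcp(a)+off,max_speed=.09,stop_force=14)
    F=current_force(); ft=F@tang(a); fr=F@radial(a)
    print(round(a,2),hit,"t",round(ft,1),"r",round(fr,1),"y",round(F@Rb[:,1],1),"err mm",((current_eef_pos()-tcp(a)-off)*1e3).round(1))
    if hit: break
    off+=radial(a)*np.clip(fr*1e-4,-5e-4,5e-4)
np.save("off.npy",off); print(off,current_time_s(),current_opening())
```

```text
0.1 False t -1.2 r -6.6 y 0.4 err mm [0.4 0.  0.2]
0.2 False t -0.3 r -0.1 y 1.1 err mm [-0.7 -0.  -0.8]
0.3 False t -2.1 r 5.8 y 1.5 err mm [-1.4 -0.1 -1.1]
0.4 False t -1.7 r 11.6 y 2.0 err mm [-1.6 -0.  -1.1]
0.5 False t 0.6 r 17.0 y 1.6 err mm [-1.7 -0.1 -1.1]
0.6 False t -0.4 r 16.5 y 0.9 err mm [-1.1 -0.1 -0.5]
0.7 False t 0.5 r 10.2 y 0.8 err mm [-0.2 -0.1  0. ]
0.8 False t 1.0 r 6.7 y 0.7 err mm [ 0.1 -0.   0. ]
0.9 False t 0.3 r 1.9 y 0.8 err mm [ 0.1  0.  -0.2]
1.0 False t 1.4 r 1.7 y 1.9 err mm [ 0.   0.1 -0.1]
1.1 False t 0.9 r 1.4 y 1.5 err mm [-0.   0.  -0.1]
[-0.00227896 -0.00021714  0.00190974] 9.4833 0.011251507563055655
```

Run:
```python
from h import *
from station import *
dwell(.1); F=current_force(); a=1.1; print(F@tang(a),F@radial(a),current_wrist_torque())
cv2.imwrite("pics/up.png",cv2.resize(get_image("side")["frame"][110:320,170:450,::-1],(800,600)))
```

```text
1.12681430734513 0.10952629159081773 [0.25820658 0.02114911 0.18835232]
```

View pics/up.png

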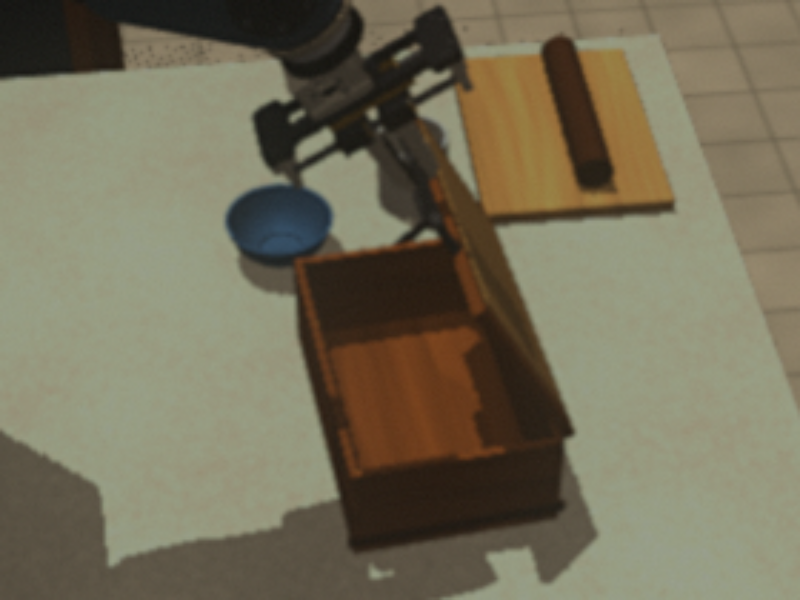

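The lid is raised (1.1 rad) with the stay nearly unfolded, near (430,220) in the crop. Now I'll step slowly up to the top stop.

Run:
```python
from h import *
from station import *
off=np.load("off.npy"); a=1.1; n=0
while a<1.44:
    a+=.01 if a<1.17 else .006
    hit=line_to(tcp(a)+off,max_speed=.03,stop_force=7)
    F=current_force(); ft=F@tang(a); fr=F@radial(a)
    print(round(a,3),hit,"t",round(ft,1),"r",round(fr,1),"err",round(1e3*(current_eef_pos()-tcp(a)-off)@tang(a),1))
    if ft<-7.5 or hit: break
np.save("a.npy",a); print(current_time_s())
```

```text
1.11 False t -3.8 r 2.8 err -0.6
1.12 False t -2.2 r 1.2 err -0.2
1.13 False t -1.8 r 1.2 err 0.1
1.14 False t -1.3 r 0.4 err 0.1
1.15 False t -1.5 r -0.4 err 0.1
1.16 False t -1.2 r -0.1 err 0.2
1.17 False t -1.5 r 0.8 err 0.3
1.176 False t -2.0 r 1.5 err 0.2
1.182 False t -1.7 r 1.5 err 0.2
1.188 False t -1.9 r 2.8 err 0.2
1.194 False t -1.8 r 1.2 err 0.2
1.2 False t -1.4 r 2.4 err 0.2
1.206 False t -0.4 r 2.5 err 0.2
1.212 False t -1.2 r 1.2 err 0.1
1.218 False t -1.7 r 1.6 err 0.2
1.224 False t -1.5 r 1.9 err 0.1
1.23 False t -1.5 r 1.3 err 0.1
1.236 False t -1.4 r 0.7 err 0.1
1.242 False t -0.4 r 0.3 err 0.2
1.248 False t -1.0 r 0.5 err 0.2
1.254 False t -1.1 r 0.3 err 0.2
1.26 False t -3.0 r 3.4 err -0.2
1.266 False t -4.1 r 3.5 err -0.2
1.272 False t -6.0 r 3.8 err -0.4
1.278 False t -7.7 r 6.5 err -0.6
15.8833
```

The pull rises sharply from about 1.257 rad. I'll ease it and let the elbow snap over.

Run:
```python
from h import *
from station import *
off=np.load("off.npy"); a=float(np.load("a.npy")); dwell(.15)
while a>1.225:
    a-=.006
    line_to(tcp(a)+off,max_speed=.03,stop_force=7); dwell(.05)
    F=current_force(); ft=F@tang(a)
    print(round(a,3),"t",round(ft,1),"r",round(F@radial(a),1))
    if ft>6: break
np.save("a.npy",a); print(current_time_s())
d=get_image("side"); cv2.imwrite("pics/lock.png",cv2.resize(d["frame"][120:240,240:400,::-1],(800,600),interpolation=cv2.INTER_CUBIC))
P=Bn([.02,.18,.1525]); print("expected knob px",proj("side",P),proj("top",P))
```

```text
1.272 t -5.5 r 4.6
1.266 t -4.3 r 3.4
1.26 t -2.5 r 1.9
1.254 t -1.4 r 1.0
1.248 t 0.1 r -1.2
1.242 t 2.9 r -4.0
1.236 t 4.1 r -5.2
1.23 t 7.3 r -6.7
18.4333
expected knob px [[310.74800442 177.59074378]] [[225.38922822 213.35689338]]
```

View pics/lock.png

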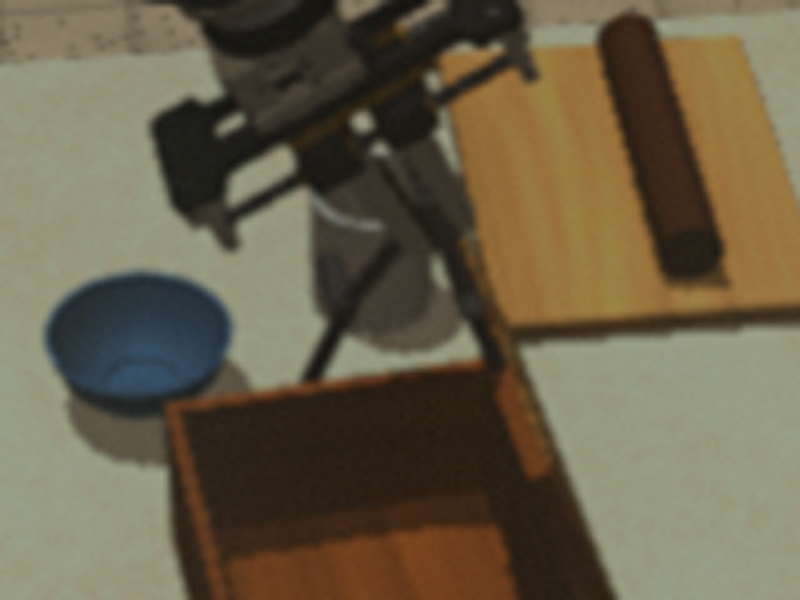

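Pressing down meets the stay's resistance (+7 N), so it is locked over centre. In the crop the straight stay shows at (350,310) with the knob near (330,265). I'll unload, release and fetch the jar.

```bash
cat >> h.py <<'E'
t20=np.radians(20); zp=np.array([np.sin(t20)/2**.5,np.sin(t20)/2**.5,-np.cos(t20)]); qp=rot(zp,[1,-1,0])
zb,_=tilt(20); qb=rot(zb,-Rb[:,1])
jt=lambda z,s=.019:jar*[1,1,0]+[0,0,z]+zp*s     # tcp for the grasp point at height z on the jar
bt=lambda x,z:Bn([x,0,z])+zb*.019
E
python3 - <<'E'
from h import *
from station import *
off=np.load("off.npy")
line_to(tcp(1.247)+off,max_speed=.03); F=current_force(); print("t",F@tang(1.25),F@radial(1.25))
ungrasp(); print(current_force(),current_time_s())
line_to(tcp(1.247,-.11)+off,max_speed=.15)
move_pose(jt(.05,-.08),qp); print(current_time_s(),current_force())
print(line_to(jt(.05),max_speed=.12,stop_force=8)); grasp(25); print(current_opening(),current_force(),current_time_s())
line_to(current_eef_pos()+[0,0,.2],max_speed=.2); print(current_opening(),current_force(),current_time_s())
d=get_image("side"); cv2.imwrite("pics/jar.png",np.vstack([cv2.resize(d["frame"][100:300,220:420,::-1],(600,600))[:300],cv2.resize(d["frame"][240:440,150:450,::-1],(600,400))[:300]]))
np.savez("side1.npz",**d); print(proj("side",Bn([.02,.18,.1525])))
cv2.imwrite("pics/raw1.png",d["frame"][:,:,::-1])
E
```

```text
t 1.471265317032187 -2.901038390628971
[-0.34264854  0.54588248 -0.85309261] 20.1083
23.0083 [0.06438186 1.06233341 0.85405622]
False
0.054918165589567636 [-0.75929331 -0.27687299  1.09080463] 24.675
0.05516172691614831 [-0.4633917   0.71918416 -3.19855027] 25.825
[[310.74800442 177.59074378]]
```

View pics/raw1.png

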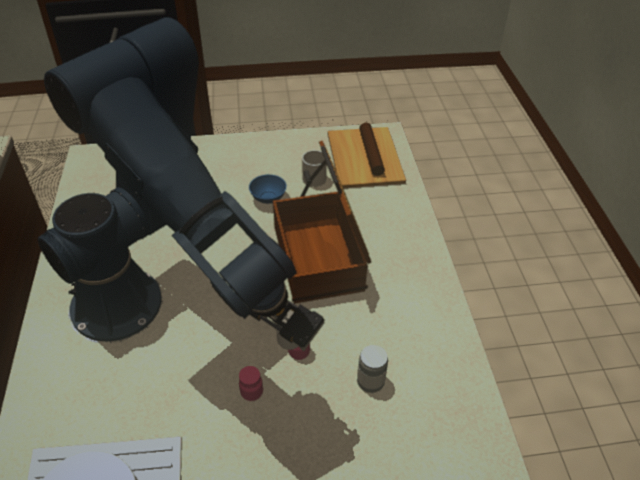

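The lid stands by itself, the jar is held (opening 55 mm, about 3 N) and the pinks and can are untouched. Now I'll place the jar.

Run:
```python
from h import *
from station import *
move_pose(bt(-.05,.24),qb); print(current_time_s(),current_force(),current_opening())
line_to(bt(-.022,.064),max_speed=.13); F0=current_force(); print(F0)
print(line_to(bt(-.022,.054),max_speed=.02,stop_force=2.5)); print((Rb.T@(current_eef_pos()-zb*.019-O)),current_force(),current_time_s())
ungrasp()
line_to(bt(-.05,.24)-zb*.03,max_speed=.2); print(current_time_s(),current_force())
z,_=tilt(40)
for sg in(1,):print(solve_ik(Bn([-.06,.178,.21])-z*.03,rot(z,Rb[:,1])))
for n in("side","top"):
    d=get_image(n); cv2.imwrite(f"pics/{n}2.png",d["frame"][:,:,::-1])
s=cv2.imread("pics/side2.png");t=cv2.imread("pics/top2.png")
cv2.imwrite("pics/c2.png",np.vstack([cv2.resize(s[140:300,240:400],(600,600),interpolation=2)[:400],np.zeros((0,600,3),np.uint8)]))
cv2.imwrite("pics/c2.png",np.hstack([cv2.resize(s[130:300,255:375],(400,567),interpolation=2),cv2.resize(t[150:320,190:310],(400,567),interpolation=2)]))
```

```text
27.4667 [-0.65526823 -0.12163929 -2.44250008] 0.05522682616599348
[-0.42141828  0.31775748 -1.79820444]
True
[-2.17380011e-02  6.07879794e-06  5.78547407e-02] [ 1.38196322 -0.93916805  0.5745921 ] 29.375
31.3833 [-0.64611437 -0.08218015 -0.87653426]
[ 0.60817512  0.12420001  2.09441513 -0.85775371  0.43038648 -0.35308207]
```

View pics/c2.png

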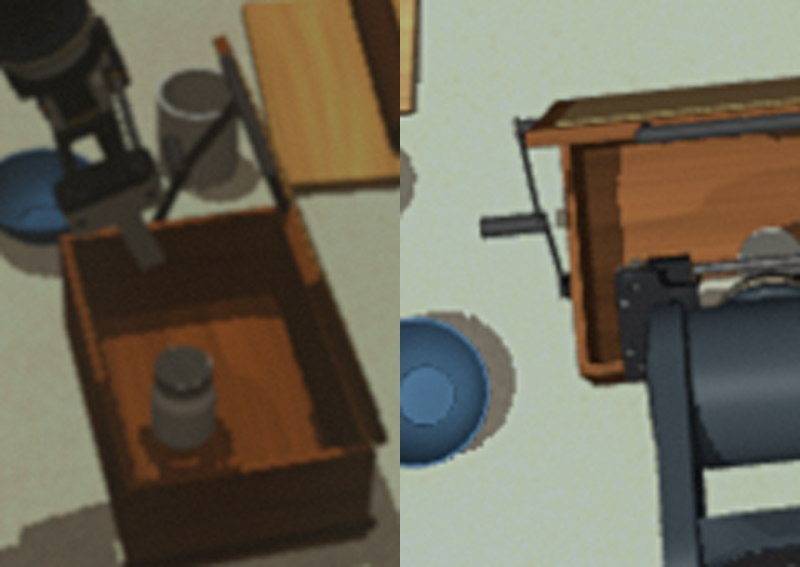

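The jar stands upright on the floor at (183,395) in the left tile. The knob is at (515,225) in the right tile, and at about (172,155) in the left tile. I'll compute the knob and push it along its arc.

```bash
cat > push.py <<'E'
from h import *
from station import *
p,e=tri((306.6,175.5),(224.,217.2)); print("tri",(Rb.T@(p-O)).round(4),round(e,1))
r=least_squares(lambda v:proj("top",Bn([v[0],v[1],.1525]))[0]-[224.,217.2],[.02,.18]).x; print("knob bin xy",r.round(4))
K0=np.array([r[0],0,.1525]); y=r[1]
al=np.arctan2(.49,.87); L=K0-.093*np.array([np.sin(al),0,np.cos(al)])
K=lambda f:L+.093*np.array([np.sin(al+f),0,np.cos(al+f)])+[0,y,0]
z,_=tilt(40); q=rot(z,Rb[:,1])
T=lambda k:Bn(k)-z*.008
pd=Rb@[.87,0,-.49]; pre=T(K(0))-pd*.045
print([None if (k:=solve_ik(x,q)) is None else np.round(k,2).tolist() for x in(pre-z*.05,pre,T(K(.36)))])
E
python3 - <<'E'
from push import *
grasp(10)
move_pose(pre-z*.05,q); print(current_time_s()); line_to(pre,max_speed=.12); print(current_force(),(Rb.T@(current_eef_pos()-O)).round(3))
print(line_to(T(K(0))-pd*.002,max_speed=.05,stop_force=1.5)); F=current_force(); print(Rb.T@F,current_time_s(),(Rb.T@(current_eef_pos()-T(K(0)))*1e3).round(1))
E
```

```text
tri [0.009 0.183 0.16 ] 0.2
knob bin xy [0.0108 0.184 ]
[[0.6, 0.17, 2.08, -0.91, 0.41, -0.3], [0.57, 0.29, 2.05, -1.08, 0.34, -0.14], [0.51, 0.45, 1.94, -1.22, 0.28, -0.04]]
34.5833
[-0.24126406  0.21756783  0.35949558] [-0.034  0.184  0.181]
False
[-0.62971769  0.61905404 -0.2300445 ] 36.1583 [-1.9  0.   1. ]
```

Run:
```python
from push import *
for f in np.arange(.05,.351,.05):
    h=line_to(T(K(f)),max_speed=.04,stop_force=9); F=Rb.T@current_force(); print(round(f,2),h,F.round(1))
    if h: break
print(current_time_s())
for n in("side","top"): cv2.imwrite(f"pics/{n}3.png",get_image(n)["frame"][:,:,::-1])
s=cv2.imread("pics/side3.png");t=cv2.imread("pics/top3.png")
cv2.imwrite("pics/c3.png",np.hstack([cv2.resize(s[130:300,255:375],(400,567),interpolation=2),cv2.resize(t[150:320,190:310],(400,567),interpolation=2)]))
```

```text
tri [0.009 0.183 0.16 ] 0.2
knob bin xy [0.0108 0.184 ]
[[0.6, 0.17, 2.08, -0.91, 0.41, -0.3], [0.57, 0.29, 2.05, -1.08, 0.34, -0.14], [0.51, 0.45, 1.94, -1.22, 0.28, -0.04]]
0.05 False [-0.   0.9  2.2]
0.1 False [-0.   1.3  1.7]
0.15 False [-0.6  0.  -0.5]
0.2 False [-0.2 -0.5  1.9]
0.25 False [0.1 1.1 1.2]
0.3 False [0.2 1.4 0.9]
0.35 False [ 0.7 -0.4  0.5]
38.075
```

View pics/c3.png

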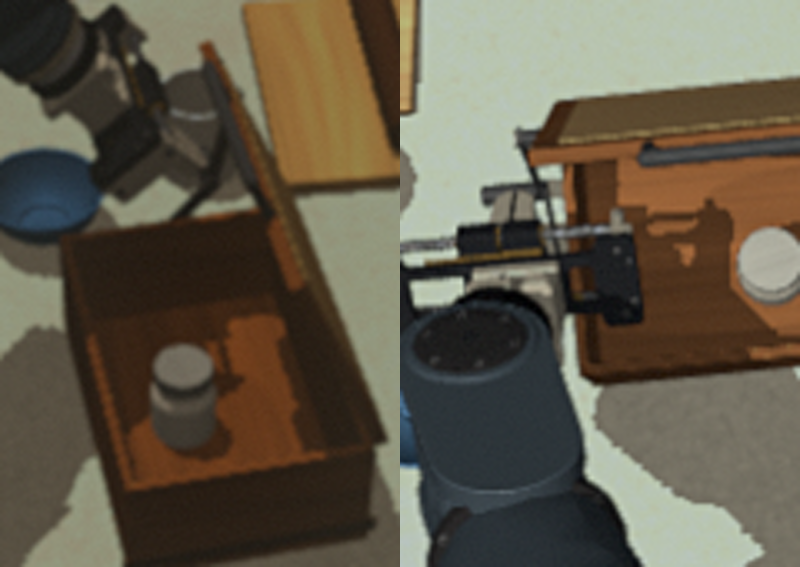

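The knob moved back to (515,190) in the right tile, the stay is visibly kinked in the left tile, and the lid has sunk a little (handle at (700,152)). I'll measure the lid angle before gripping again.

```bash
python3 - <<'E'
from h import *
for nm,row in(("before",133),("now",155)):
    px=(190+300/3.3333+0,150+(row-3)/3.3333)   # bar at crop column 700
    f=lambda v:proj("top",bar(v[0])+Rb[:,1]*v[1])[0]-px
    v=least_squares(f,[1.2,.04]).x; print(nm,v.round(3))
E
python3 - <<'E'
from push import *
h=line_to(T(K(.40)),max_speed=.04,stop_force=9); print(h,Rb.T@current_force(),current_time_s())
line_to(pre-z*.04,max_speed=.2); print(current_time_s())
t0=get_image("top")["frame"][:,:,::-1]; s0=get_image("side")["frame"][:,:,::-1]
cv2.imwrite("pics/c4.png",np.hstack([cv2.resize(s0[130:300,255:375],(400,567),interpolation=2),cv2.resize(t0[150:320,190:310],(400,567),interpolation=2)]))
E
```

```text
before [1.239 0.035]
now [1.18  0.036]
tri [0.009 0.183 0.16 ] 0.2
knob bin xy [0.0108 0.184 ]
[[0.6, 0.17, 2.08, -0.91, 0.41, -0.3], [0.57, 0.29, 2.05, -1.08, 0.34, -0.14], [0.51, 0.45, 1.94, -1.22, 0.28, -0.04]]
False [ 0.50906293 -0.05548083 -0.16054912] 38.4417
39.1917
```

View pics/c4.png

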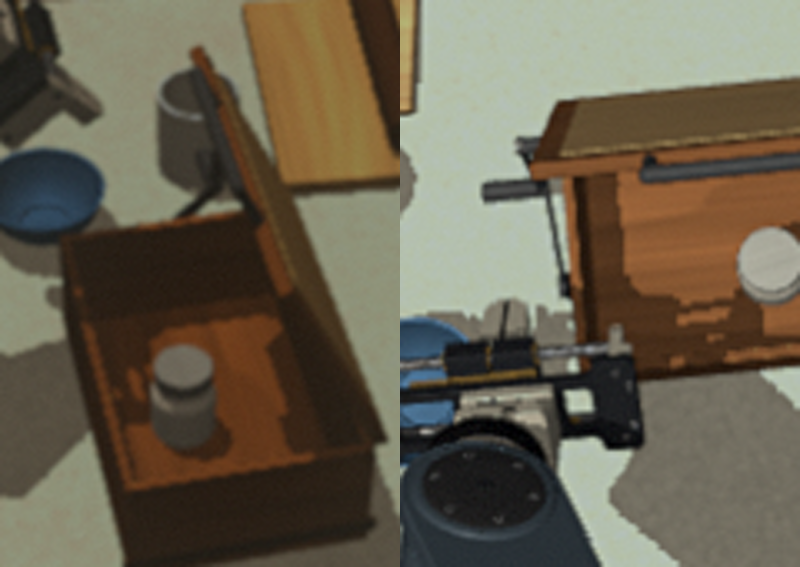

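The stay is well broken: it kinks at about (205,170) in the left tile, and the lid stands at about 1.14 rad (handle at (700,170) in the right tile). I'll regrip and lower it.

Run:
```python
from h import *
from station import *
off=np.load("off.npy"); a=1.145
line_to(current_eef_pos()+Rb@[-.04,0,.16],max_speed=.25)
move_pose(tcp(a,-.12)+off,qh); ungrasp(); print(current_time_s(),current_force())
print(line_to(tcp(a)+off,max_speed=.12,stop_force=6)); print(current_force()); grasp(15); F=current_force(); print(current_opening(),F@tang(a),F@radial(a),current_time_s())
if .008<current_opening()<.016:
  while a>.16:
    a-=.07
    hit=line_to(tcp(a)+off,max_speed=.09,stop_force=15)
    F=current_force(); ft=F@tang(a); fr=F@radial(a)
    print(round(a,2),hit,"t",round(ft,1),"r",round(fr,1))
    if hit: break
    off+=radial(a)*np.clip(fr*1.5e-4,-8e-4,8e-4)
np.save("off2.npy",off); np.save("a.npy",a); print(off,current_time_s(),current_opening())
```

```text
42.4 [-0.19843319  0.06634048  0.65623433]
False
[0.49820322 0.35787187 0.45864106]
0.011437262066803613 -0.7386482081930349 0.6764211048657831 44.85
1.07 False t -3.7 r -0.2
1.0 False t -2.4 r -0.9
0.93 False t -2.9 r 0.6
0.86 False t -3.1 r -1.1
0.79 False t -3.1 r 0.1
0.72 False t -2.9 r 0.8
0.65 False t -4.0 r -4.0
0.58 True t -3.3 r -4.0
[-0.00176294 -0.00016798  0.00143553] 47.3917 0.011686032715750043
```

Run:
```python
from h import *
from station import *
off=np.load("off2.npy"); p=current_eef_pos()-zh*D-off; a=ang(p); print("a",a,"r",np.linalg.norm((p-Hg)),current_qpos().round(2),current_force(),current_time_s())
while a>.16:
    a-=.05
    hit=line_to(tcp(a)+off,max_speed=.06,stop_force=12)
    F=current_force(); ft=F@tang(a); fr=F@radial(a); p=current_eef_pos()-zh*D-off
    print(round(a,2),hit,"t",round(ft,1),"r",round(fr,1),"real",round(ang(p),3))
    if hit: break
    off+=radial(a)*np.clip(fr*1e-4,-5e-4,5e-4)
np.save("off2.npy",off); np.save("a.npy",a); print(off,current_time_s(),current_opening(),current_qpos().round(2))
```

```text
a 0.607989144441957 r 0.23832743832319755 [ 0.11 -0.02  2.11 -0.01  0.56  0.02] [ 1.47913092  1.04441285 -4.95992896] 47.3917
0.56 True t -4.5 r -4.5 real 0.588
[-0.00176294 -0.00016798  0.00143553] 47.6 0.01129899199164376 [ 0.11 -0.02  2.12 -0.01  0.55  0.02]
```

Run:
```python
from h import *
from station import *
off=np.load("off2.npy"); p=current_eef_pos()-zh*D-off; a=ang(p); print("M0",current_wrist_torque().round(2))
for i in range(6):
    a-=.008
    hit=line_to(tcp(a)+off,max_speed=.03,stop_force=25)
    F=current_force(); p=current_eef_pos()-zh*D-off
    print(round(a,3),hit,"t",round(F@tang(a),1),"r",round(F@radial(a),1),"y",round(F@Rb[:,1],1),"M",(Rb.T@current_wrist_torque()).round(2),"real",round(ang(p),3),round((np.linalg.norm(p-Hg)-.2381)*1e3,1))
    if hit or abs(F@tang(a))>14: break
print(current_time_s(),current_opening())
```

```text
M0 [-0.08  0.33  0.05]
0.58 False t -0.6 r 4.8 y -0.2 M [-0.11  0.57  0.01] real 0.582 0.0
0.572 False t -0.1 r 3.2 y 0.7 M [-0.12  0.43 -0.06] real 0.573 -0.0
0.564 False t -1.3 r 2.3 y -0.3 M [-0.14  0.39 -0.  ] real 0.564 -0.1
0.556 False t -1.0 r -1.3 y -0.3 M [-0.14  0.21  0.02] real 0.555 -0.1
0.548 False t -1.7 r -3.8 y -0.9 M [-0.22 -0.01  0.01] real 0.547 -0.1
0.54 False t -1.5 r -3.5 y -0.2 M [-0.13  0.03 -0.04] real 0.54 -0.1
49.1 0.011657856769893267
```

No obstruction there, only radial stick-slip of the bar in the jaws. I'll continue down.

Run:
```python
from h import *
from station import *
off=np.load("off2.npy"); a=.54
while a>.13:
    a-=.05
    hit=line_to(tcp(a)+off,max_speed=.07,stop_force=22)
    F=current_force(); ft=F@tang(a); fr=F@radial(a); p=current_eef_pos()-zh*D-off
    print(round(a,2),hit,"t",round(ft,1),"r",round(fr,1),"real",round(ang(p),3))
    if hit or ft>9: break
    off+=radial(a)*np.clip(fr*1.5e-4,-8e-4,8e-4)
np.save("off2.npy",off); np.save("a.npy",a); print(off,current_time_s(),current_opening(),current_qpos().round(2))
```

```text
0.49 False t -3.8 r -8.6 real 0.485
0.44 False t -4.5 r 2.4 real 0.434
0.39 False t -4.9 r -1.0 real 0.389
0.34 False t -4.4 r 1.1 real 0.34
0.29 False t -4.6 r -2.1 real 0.291
0.24 False t -3.9 r -0.6 real 0.24
0.19 False t -4.3 r -1.1 real 0.191
0.14 False t -4.4 r -0.7 real 0.14
0.09 False t -5.7 r -0.4 real 0.09
[-6.93239125e-04 -6.60534680e-05  1.04883730e-03] 51.95 0.011361218087152406 [ 0.11  0.13  2.33 -0.04  0.2   0.05]
```

Run:
```python
from h import *
from station import *
off=np.load("off2.npy"); a=.09
while a>-.02:
    a-=.015 if a>.025 else .005
    hit=line_to(tcp(a)+off,max_speed=.035,stop_force=10)
    F=current_force(); ft=F@tang(a)
    print(round(a,3),hit,"t",round(ft,1),"r",round(F@radial(a),1))
    if hit or ft>4: break
print(current_time_s(),((current_eef_pos()-tcp(0))*1e3).round(1),current_qpos()[4])
np.save("a.npy",a)
```

```text
0.075 False t -4.9 r -0.8
0.06 False t -5.2 r -2.0
0.045 False t -4.0 r -2.5
0.03 False t -3.9 r -2.8
0.015 False t -5.7 r -4.0
0.01 False t -5.3 r -5.0
0.005 False t 3.1 r -0.1
-0.0 False t 11.1 r 2.7
53.95 [0.  0.  1.8] 0.12223230675413232
```

Run:
```python
from h import *
from station import *
ungrasp(); line_to(current_eef_pos()-zh*.12,max_speed=.12); print(current_force())
line_to(current_eef_pos()+Rb@[-.02,0,.1],max_speed=.2)
q=np.array(current_qpos()); q[0]-=1.0; goto_joints(q); dwell(.4)
print(current_time_s(),current_force())
for n,(x0,x1,y0,y1) in dict(side=(260,375,170,300),top=(215,370,165,285)).items():
    a=cv2.imread(f"pics/{n}0.png").astype(np.float32).mean(2)[y0:y1,x0:x1]; b=get_image(n)["frame"].astype(np.float32).mean(2)[y0:y1,x0:x1]
    print(n,"shift",cv2.phaseCorrelate(a,b),"diff px>25:",int((abs(a-b)>25).sum()),"of",a.size)
    t=get_image(n)["frame"][:,:,::-1]; i=cv2.imread(f"pics/{n}0.png")
    for nm,(x,y) in dict(side=dict(mug=(314,168),bowl=(268,188),can=(372,370)),top=dict(mug=(165,207),bowl=(195,267),can=(460,190)))[n].items():
        A,B=[k[y-28:y+28,x-28:x+28].astype(np.float32).mean(2) for k in(i,t)]; print(nm,np.round(cv2.phaseCorrelate(A,B)[0],2),int((abs(A-B)>25).sum()))
```

```text
[ 0.42758497  0.51994311 -0.22678488]
58.7833 [0.24373175 1.50494593 0.65425742]
side shift ((-0.008432409899569393, 0.5208245701842458), 0.9982012466148094) diff px>25: 0 of 14950
mug [-0.02 -0.  ] 0
bowl [0.03 0.04] 0
can [ 0.02 -0.01] 0
top shift ((0.010174777011371816, 0.0052298435173128155), 0.9897147075335184) diff px>25: 0 of 18600
mug [ 0.   -0.02] 0
bowl [-0.01 -0.01] 0
can [-0.  0.] 0
```

The lid and handle match the starting images exactly, and the mug, bowl and can have not moved.

```bash
python3 -c "
from station import *
print(sign_off(),current_time_s())"
```

```text
the job is handed in; nothing more can be done
the job is handed in; nothing more can be done
```

The job is handed in at about 59 s: the lid was raised, locked and stood by itself, the jar was set upright in the bin, the stay was unlocked, and the lid was lowered fully shut. The mug, can and bowl show no movement in the images.

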